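# Cap the used-oil caddy: lock the cam-arm coupler on its adapter

### The job

Close off the used-oil caddy: with its two cam arms still swung out, set the blind cam-arm coupler squarely and fully down over the grooved adapter pipe and let go of it. Then swing both cam arms down together (one must not be home while the other still stands out level or higher) until each lies flat against the coupler's side, hanging straight down. Leave the other things on the bench and the caddy where they are.

Things in the scene. Friction and masses are not known exactly. Their poses are not given: they have to be found in the camera images.
- coupler: Blind coupler: plain aluminium cup, mouth down, closed flat top, 0.35 to 0.55 kg. Outside 50 mm across, 45 mm high; bore 43 mm across, 40 mm deep (2.5 mm play all round on the adapter's head). Origin: centre of the mouth's plane (underside); z up through the closed top. Cam arms hinged on its +y and -y sides; its +x and -x sides are bare: grip across 50 mm from above.
- coupler_seat (a point): Centre of the inside ceiling of the coupler, 40 mm above its mouth (5 mm below its outer top). It meets adapter_top when the coupler is fully down.
- cam_a (a joint): Cam arm on the coupler's +y side, rad: 0 = home, hanging straight down on the side (a stop; the two arms then measure 66 mm over their outer faces); 1.57 = straight out level; more = rising, limit 2.4. Starts at 1.85 to 2.25. Hinge friction about 0.07 N m: it stays where left. Its nose enters the groove in the last 0.8 rad, so it goes home only with the coupler fully down.
- cam_b (a joint): The same for the cam arm on the coupler's -y side, starting at an angle of its own.
- cam_a_hinge (a point): Hinge of cam arm a: 29 mm from the coupler's axis towards its +y, 21 mm above the mouth; the hinge line is parallel to the coupler's x. The arm is a steel bar 18 mm wide, 8 mm thick (4 mm either side of the hinge line), reaching 74 mm from the hinge; its last 20 mm bend about 7 mm outward (away from the coupler when home).
- cam_a_tip (a point): Free end of cam arm a, 72 mm from its hinge.
- cam_b_hinge (a point): Hinge line of cam arm b: 29 mm from the axis towards the coupler's -y, 21 mm above the mouth. Same arm, mirrored.
- cam_b_tip (a point): Free end of cam arm b, 72 mm from its hinge.
- adapter_top (a point): Centre of the top of the grooved adapter, an upright pipe on the caddy, z up. Head 38 mm across, 14 mm high, 5 mm bevel round its top; below it a groove 24 mm across, 31 mm high, then a collar 38 mm across and a thin pipe. The top is 130 mm above the caddy's deck, 190 mm above the bench. Home arms end about 35 mm above the deck. Any yaw of the coupler will do.
- caddy: Low grey used-oil caddy, fixed: 200 mm (x) by 360 mm (y), deck 60 mm high, carry bars to +-215 mm in y. Origin under its centre. Two pipes stand on the deck, 90 mm either side of the centre along y: the grooved adapter and the breather; which is on which side varies.
- breather: The other pipe on the caddy, not to be used: a smooth wide mushroom head 66 mm across, no groove, top 112 mm above the deck; fixed. Origin under its flange, on the deck.
- screw_cap: flat plain steel screw cap, 54 mm across, 19 mm high, lying on the caddy's deck between the pipes, no arms; origin under its centre
- oil_filter: black and grey oil filter can, 73 mm across, 85 mm high, standing; origin under its centre
- chain_spray: spray can, 60 mm across, about 190 mm high, standing; origin under its centre
- spanner: steel spanner, 190 mm long, lying along its x; origin near the middle of its underside
- brake_disc: flat drilled steel brake disc, 176 mm across, 5 mm thick, lying flat; origin under its centre
- grease_jar: white jar with a steel lid, 70 mm across, 75 mm high; origin under its centre
Mind the look-alikes: they are no part of the job. What is shaped like the coupler but brown or orange is not meant.

How it is judged:
On the way, in this order (a step that is already met when the one before it is completed fails the run):
1. the coupler sits fully down and upright on the grooved adapter, let go, with both cam arms still swung out (horizontal distance between coupler_seat and adapter_top below 0.006 m and z of coupler_seat in the frame of adapter_top between -0.004 and 0.003 m and z of coupler in the frame of adapter_top below -0.03 m and angle between coupler's own z axis and vertical below 0.1 rad and value of joint each of cam_a, cam_b above 1.2 rad and contact force between the fingers and coupler below 0.3 N), for 0.2 s.
2. both cam arms are home while the coupler is fully down (horizontal distance between coupler_seat and adapter_top below 0.006 m and z of coupler_seat in the frame of adapter_top between -0.004 and 0.003 m and z of coupler in the frame of adapter_top below -0.03 m and angle between coupler's own z axis and vertical below 0.1 rad and value of joint each of cam_a, cam_b below 0.15 rad), for 0.2 s.
At the end, for the whole second after the job is handed in: The coupler is at rest, upright (within 0.1 rad) and fully down on the grooved adapter (its seat within 3 to 4 mm in height and 6 mm sideways of the adapter's top), and both cam arms are within 0.15 rad of home (all of step 2 and linear speed of coupler below 0.02 m/s); the robot touches nothing.
It fails at once if one cam arm is home (below 0.3 rad) while the other still stands out level or higher (above 1.5 rad) ((value of joint cam_a below 0.3 rad and value of joint cam_b above 1.5 rad) or (value of joint cam_b below 0.3 rad and value of joint cam_a above 1.5 rad)).
It fails at once if another thing on the bench or caddy is shifted by more than 40 mm (distance of any of screw_cap, oil_filter, chain_spray, spanner, brake_disc, grease_jar from where it was at the start of the episode above 0.04 m).
It also fails if it takes over 51 s, if anything falls off the work surface, if the arm or the gripper's body presses on something with over 40 N, if the wrist force passes 120 N, or if a joint passes its speed limit or range.

### The arm

A 7-joint arm with a two-finger parallel gripper is mounted at the origin on the work surface. World frame = base frame: x ahead of the robot, y to its left, z up, the work surface at z = 0. Lengths are in m, angles in rad, forces in N, time in s.
With the tool pointing down it reaches from about 0.425 to 0.825 m from the base axis. Payload 3.6 kg.
Tool frame: the origin (TCP) lies where the fingers leave the gripper's body, on its centre line; the fingertips stand 73 mm ahead of it and the grasp point (between the pads) lies 54 mm ahead of it; x points along the fingers, y is the direction in which the jaws open and shut, and the axes are right-handed (so a half turn about x gives the same grasp; the last joint's range is limited). The gripper opens to 85 mm and grips with 20 to 120 N. Pads are 22 mm wide; open, the fingers measure 114 mm over their backs; the gripper's body (76 mm by 85 mm) begins 54 mm behind the grasp point. The pads swing forward as they close: fully open they stand 13 mm farther back than shut.
Start: joints at [1.321, 0.615, -0.013, 1.423, 0.008, 1.103, -0.04], TCP at [0.144, -0.634, 0.304] pointing down, gripper open.
Joint ranges: [-3.12, 3.12], [-0.3, 2.06], [-1.34, 1.32], [0.26, 2.42], [-1.36, 4.5], [0.01, 1.98], [-2.84, 2.84]. Speed limits (rad/s): [2.79, 2.79, 3.14, 3.14, 3.14, 3.14, 3.14].

### API

Orientations are given as a unit quaternion [x, y, z, w].
In Python, from station import arm, snapshot, camera_info, ticket gives the robot as it stands. Calls block until the motion is done:
- arm.movep(position, orientation): joint-space move of the TCP to a pose.
- arm.line_to(position, velocity=0.15, ori=None): straight line of the TCP; ori=None keeps the orientation; velocity is the mean speed in m/s.
- arm.move_j(angles): joint-space move.
- arm.move_gripper(opening, effort=None): opening from 0.0 (shut) to 1.0 (fully open); effort is the grip in N (None keeps the last); returns when the fingers have stopped.
- arm.pause(seconds).
- arm.ik(position, orientation): joint angles nearest the present ones, or None.
- snapshot(name): name is "scene" or "top"; returns the picture (480x640x3 uint8, blue, green, red); there is no depth.
- camera_info(name): a dict with "fx", "fy", "cx", "cy" (pixels), "R" (3x3) and "t" (3): a world point X has camera coordinates R X + t. Camera axes: x right, y down, z forward; pixel columns grow to the right and rows downward; lengths in m; the calibration is good to about 2 mm. A picture is of the moment at which its call begins. camera_info takes no time and is no camera call.
A pose or a line that the arm cannot do raises arm.MotionError and nothing moves.
- ticket.finish_job(): hands the job in, once; it reports no verdict.
Readings, each from a call of its own:
- arm.read_time(): time.
- arm.read_joint_positions(): joint angles.
- arm.read_dq(): joint speeds.
- arm.read_effort(): joint torques, N m.
- arm.read_tool_pos(): TCP position.
- arm.read_eef_rot(): TCP orientation.
- arm.read_ft_force(): force on the tool from outside, world axes, zero at the start.
- arm.read_wrist_torque(): the same for the moment, N m.
- arm.read_opening(): opening from 0.0 (shut) to 1.0 (fully open).
Only numpy, scipy, OpenCV 4.12 (cv2) and the standard library are available. Lean on these libraries where they do the work, as an engineer would, in place of code of your own. Each camera call takes 0.05 s, during which the arm holds its last target.

## Working session

There is one attempt and no reset: what is moved stays moved. The work goes in short steps, each a Python script; the robot and the scene stay as the last script left them, time stands still between calls to the robot, and variables do not carry over. Pictures are saved under pics/ and viewed, and the job is handed in when it is done.

```bash
mkdir -p pics; ls; python3 - <<'E'
from station import arm, snapshot, camera_info, ticket
import cv2,json
for n in("scene","top"):
    cv2.imwrite(f"pics/{n}0.png",snapshot(n)); c=camera_info(n); print(n,c)
print(arm.read_time(),arm.read_tool_pos(),arm.read_eef_rot(),arm.read_joint_positions())
E
```

```text
pics
scene {'fx': 471.80910290665656, 'fy': 471.80910290665656, 'cx': 318.0327361543829, 'cy': 245.4468056306766, 'R': array([[-0.32958715,  0.94399609,  0.01561049],
       [ 0.59052799,  0.2190216 , -0.7767279 ],
       [-0.73664714, -0.2467811 , -0.62964282]]), 't': array([ 0.33217703, -0.20558019,  1.7006299 ])}
top {'fx': 480.80551189117926, 'fy': 480.80551189117926, 'cx': 322.9536265551945, 'cy': 235.46850041971757, 'R': array([[ 0.00950825, -0.99988132,  0.01212208],
       [-0.9906593 , -0.01106827, -0.1359104 ],
       [ 0.13602844, -0.01071659, -0.99064697]]), 't': array([-0.16506383,  0.58798458,  1.13972589])}
0.1 [ 0.14351037 -0.63342614  0.30283401] [-0.70261639 -0.07944575  0.70282647 -0.07780441] [ 1.32151664  0.61584293 -0.01262114  1.42475826  0.00811172  1.10338195
 -0.04040809]
```

View pics/scene0.png

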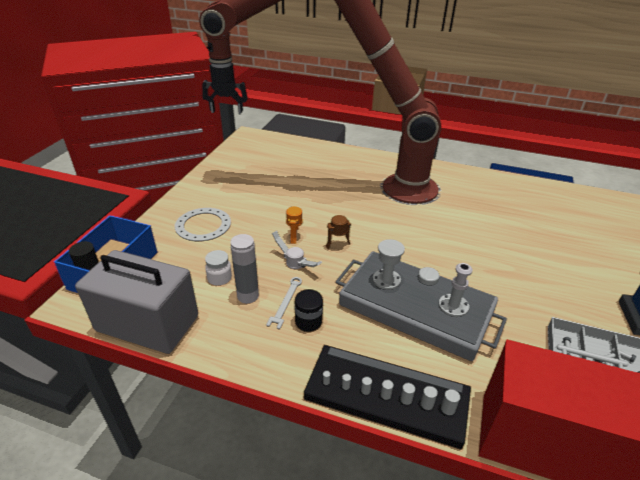

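View pics/top0.png

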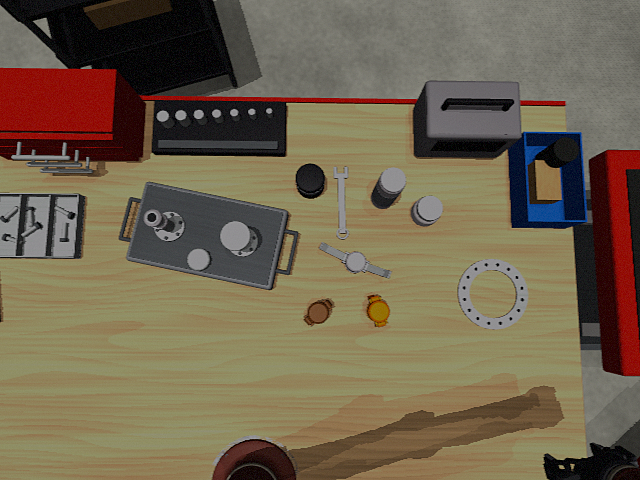

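The coupler (silver) is near top (356,261) and scene (295,257). The adapter is near top (153,217) and scene (463,268), and the breather near top (235,236). Next I'll zoom in on these.

```bash
python3 - <<'E'
import cv2
import numpy as np
t=cv2.imread('pics/top0.png');s=cv2.imread('pics/scene0.png')
def z(i,x,y,w,h): return cv2.resize(i[y:y+h,x:x+w],(400,300),interpolation=cv2.INTER_CUBIC)
a=np.vstack([np.hstack([z(t,306,231,100,75),z(t,120,180,100,75)]),np.hstack([z(s,255,220,80,60),z(s,415,250,80,60)])])
cv2.imwrite('pics/z0.png',a)
E
```

```text
(no output)
```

View pics/z0.png

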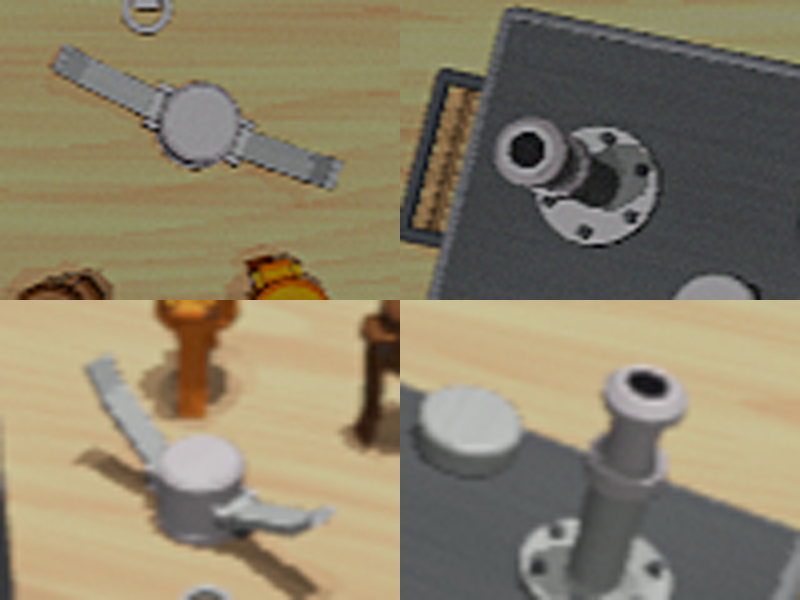

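```bash
cat > h.py <<'E'
import numpy as np, cv2
from station import arm, snapshot, camera_info, ticket
C={n:camera_info(n) for n in("scene","top")}
def ray(n,p):
    c=C[n]; R=np.array(c["R"]); d=R.T@np.array([(p[0]-c["cx"])/c["fx"],(p[1]-c["cy"])/c["fy"],1.]); return -R.T@np.array(c["t"]),d
def plane(n,p,z):
    o,d=ray(n,p); return o+d*(z-o[2])/d[2]
def tri(pt,ps):
    o1,d1=ray("top",pt);o2,d2=ray("scene",ps)
    k=np.linalg.lstsq(np.c_[d1,-d2],o2-o1,rcond=None)[0]
    a=o1+d1*k[0];b=o2+d2*k[1]; return (a+b)/2,np.linalg.norm(a-b)
def proj(n,X):
    c=C[n]; v=np.array(c["R"])@np.array(X)+np.array(c["t"]); return np.array([c["fx"]*v[0]/v[2]+c["cx"],c["fy"]*v[1]/v[2]+c["cy"]])
E
python3 - <<'E'
from h import *
np.set_printoptions(precision=4,suppress=True)
t=cv2.imread('pics/top0.png');s=cv2.imread('pics/scene0.png')
def dark(i,x,y,r,th):
    g=cv2.cvtColor(i,cv2.COLOR_BGR2GRAY)[y-r:y+r+1,x-r:x+r+1]
    m=(g<th).astype(np.uint8); n,l,st,ce=cv2.connectedComponentsWithStats(m)
    k=l[r,r]; return ce[k]+[x-r,y-r],st[k]
ht,a=dark(t,151,217,8,80); hs,b=dark(s,465,267,8,80); print(ht,a,hs,b)
print('adapter tri',tri(ht,hs),plane("top",ht,.19),plane("scene",hs,.19))
def bright(i,x,y,r,th):
    g=cv2.cvtColor(i,cv2.COLOR_BGR2GRAY)[y-r:y+r+1,x-r:x+r+1]
    h=cv2.cvtColor(i,cv2.COLOR_BGR2HSV)[y-r:y+r+1,x-r:x+r+1]
    print(g[r,r],h[r,r]); 
    m=((g>th)&(h[...,1]<45)).astype(np.uint8); m=cv2.morphologyEx(m,cv2.MORPH_OPEN,np.ones((5,5),np.uint8)); n,l,st,ce=cv2.connectedComponentsWithStats(m)
    k=l[r,r]; return ce[k]+[x-r,y-r],st[k]
for th in(130,145,160):
  ct,a=bright(t,356,262,15,th); cs,b=bright(s,295,253,15,th); print(ct,a,cs,b)
  print('coupler',tri(ct,cs),plane("top",ct,.045),plane("scene",cs,.045))
for pt,ps in(((321.5,246),(319.4,263)),((389.7,275.5),(274.4,233))): print('tip',tri(pt,ps))
E
```

```text
[151.371  217.0645] [ 4  4  9  9 62] [464.08 266.44] [ 4  6  7  4 25]
adapter tri (array([0.6045, 0.2106, 0.1923]), np.float64(0.000517830830358327)) [0.605  0.2111 0.19  ] [0.6016 0.211  0.19  ]
145 [135   3 146]
199 [173   5 202]
[355.5789 261.17  ] [  6   6  18  17 247] [293.6154 252.1006] [  4   9  19  11 169]
coupler (array([ 0.5275, -0.2405,  0.0439]), np.float64(0.003121200128059939)) [ 0.5269 -0.2389  0.045 ] [ 0.529  -0.2415  0.045 ]
145 [135   3 146]
199 [173   5 202]
[356. 262.] [  0   0  31  31 961] [293.9441 252.0683] [  5   9  18  11 161]
coupler (array([ 0.5254, -0.241 ,  0.0424]), np.float64(0.0018290909906012595)) [ 0.5249 -0.2399  0.045 ] [ 0.5285 -0.2407  0.045 ]
145 [135   3 146]
199 [173   5 202]
[356. 262.] [  0   0  31  31 961] [293.9363 251.9745] [  5   9  18  11 157]
coupler (array([ 0.5254, -0.241 ,  0.0427]), np.float64(0.0018805511084545837)) [ 0.5249 -0.2399  0.045 ] [ 0.5281 -0.2409  0.045 ]
tip (array([ 0.5614, -0.1543,  0.057 ]), np.float64(0.0026526633470121707))
tip (array([ 0.4914, -0.3173,  0.0664]), np.float64(0.0023363757545605875))
```

```bash
cat >> h.py <<'E'
from scipy.spatial.transform import Rotation as Rot
def q(yaw):  # tool x down, jaws (tool y) along world yaw
    x=np.array([0,0,-1.]);y=np.array([np.cos(yaw),np.sin(yaw),0]);return Rot.from_matrix(np.c_[x,y,np.cross(x,y)]).as_quat()
def st():
    print('t%.1f'%arm.read_time(),np.round(arm.read_tool_pos(),4),'F',np.round(arm.read_ft_force(),1),'M',np.round(arm.read_wrist_torque(),2),'op %.3f'%arm.read_opening())
E
python3 - <<'E'
from h import *
for y0 in(-23.2,156.8): 
  for p in([.527,-.24,.3],[.527,-.24,.08],[.604,.211,.3],[.604,.211,.22]):
    j=arm.ik(p,q(np.radians(y0))); print(y0,p,None if j is None else np.round(j,2))
for y0 in(-23.2,66.8,156.8,246.8):
  for p in([.604,.211,.3],[.604,.211,.25]):
    j=arm.ik(p,q(np.radians(y0))); print(y0,p,None if j is None else np.round(j,2))
E
```

```text
-23.2 [0.527, -0.24, 0.3] [ 0.61  0.53 -0.34  1.64  0.2   1.01 -0.2 ]
-23.2 [0.527, -0.24, 0.08] [ 0.53  0.81 -0.22  1.82  0.31  0.54 -0.3 ]
-23.2 [0.604, 0.211, 0.3] [ 0.08  0.73 -0.85  1.45  0.56  1.22 -1.24]
-23.2 [0.604, 0.211, 0.22] [-0.02  0.76 -0.62  1.54  0.49  1.01 -1.19]
156.8 [0.527, -0.24, 0.3] [-0.23  0.75  1.13  1.66 -0.72  1.21 -2.47]
156.8 [0.527, -0.24, 0.08] [ 0.11  0.86  0.47  1.83 -0.64  0.61 -2.57]
156.8 [0.604, 0.211, 0.3] [ 0.19  0.85 -1.15  1.44  0.78  1.35  1.74]
156.8 [0.604, 0.211, 0.22] [ 0.19  0.95 -1.15  1.53  0.9   1.26  1.64]
-23.2 [0.604, 0.211, 0.3] [ 0.08  0.73 -0.85  1.45  0.56  1.22 -1.24]
-23.2 [0.604, 0.211, 0.25] [ 0.02  0.74 -0.71  1.51  0.52  1.09 -1.21]
66.8 [0.604, 0.211, 0.3] [ 0.18  0.83 -1.12  1.44  0.75  1.34  0.18]
66.8 [0.604, 0.211, 0.25] [ 0.15  0.85 -1.02  1.5   0.75  1.22  0.18]
156.8 [0.604, 0.211, 0.3] [ 0.19  0.85 -1.15  1.44  0.78  1.35  1.74]
156.8 [0.604, 0.211, 0.25] [ 0.19  0.91 -1.15  1.5   0.85  1.29  1.68]
246.8 [0.604, 0.211, 0.3] [-0.18  0.62 -0.34  1.45  0.22  1.1  -2.53]
246.8 [0.604, 0.211, 0.25] [-0.25  0.66 -0.21  1.52  0.16  0.98 -2.48]
```

```bash
python3 - <<'E'
from h import *
Q=q(np.radians(-23.2)); 
arm.movep([.527,-.24,.25],Q); st()
arm.line_to([.527,-.24,.14],.15)
st(); cv2.imwrite('pics/s1.png',snapshot("scene")); cv2.imwrite('pics/t1.png',snapshot("top"))
E
python3 - <<'E'
import cv2,numpy as np
s=cv2.imread('pics/s1.png')[150:300,200:400];t=cv2.imread('pics/t1.png')[190:340,250:450]
cv2.imwrite('pics/z1.png',np.hstack([cv2.resize(i,(400,300)) for i in(s,t)]))
E
```

```text
t2.1 [ 0.5264 -0.2419  0.25  ] F [ 0.1 -0.8 -1. ] M [-0.06  0.02  0.02] op 0.998
t3.0 [ 0.5276 -0.2403  0.1408] F [-0.4  0.1 -0.3] M [0.03 0.03 0.01] op 0.999
```

View pics/z1.png

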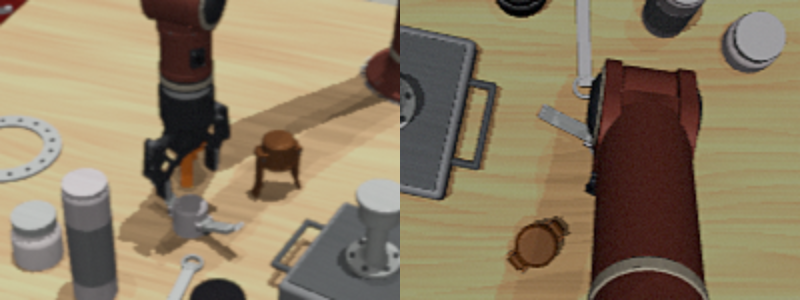

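The coupler is centred under the open fingers at scene crop (190,215), with nothing in the way. I'll descend and grip.

```bash
python3 - <<'E'
from h import *
arm.line_to([.527,-.24,.081],.08); st()
arm.move_gripper(0.3,effort=50); st()
arm.line_to([.527,-.24,.31],.15); st()
cv2.imwrite('pics/s2.png',snapshot("scene"))
Q=q(np.radians(-23.2)); arm.movep([.604,.211,.33],Q); st()
cv2.imwrite('pics/s3.png',snapshot("scene"));cv2.imwrite('pics/t3.png',snapshot("top"))
s=cv2.imread('pics/s3.png')[180:300,400:560];t=cv2.imread('pics/t3.png')[140:290,70:270]
cv2.imwrite('pics/z3.png',np.hstack([cv2.resize(i,(400,300)) for i in(s,t)]))
E
```

```text
t4.0 [ 0.5273 -0.24    0.0812] F [ 0.8 -0.   0.8] M [-0.02 -0.03 -0.02] op 0.998
t4.4 [ 0.5272 -0.2401  0.0817] F [-0.8 -0.6  4.2] M [0.04 0.16 0.04] op 0.562
t6.1 [ 0.5265 -0.2398  0.309 ] F [-0.7  0.2 -4.8] M [-0.03 -0.03  0.01] op 0.560
t7.8 [0.6049 0.2084 0.3298] F [ 0.6 -0.8 -4.1] M [-0.07 -0.05 -0.04] op 0.557
```

View pics/s2.png

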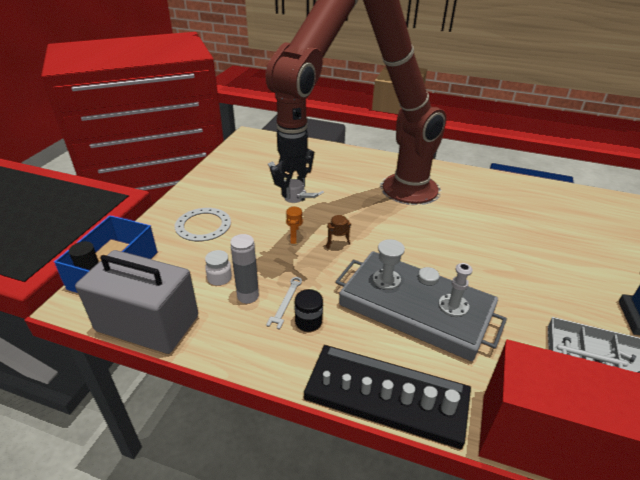

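View pics/z3.png

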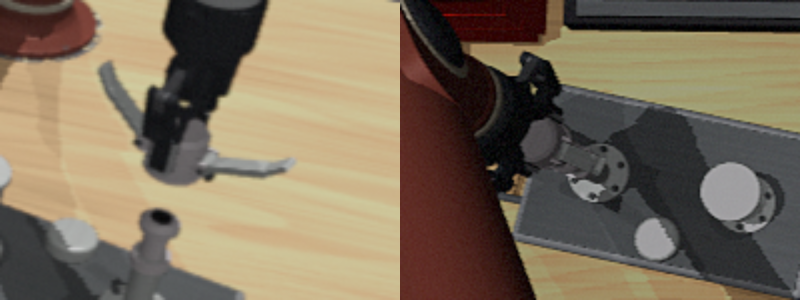

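```bash
python3 - <<'E'
from h import *
arm.line_to([.604,.211,.31],.05); arm.pause(.3); st()
tp=arm.read_tool_pos()
out=[]
for n,(x,y) in(("scene",(415,190)),("top",(100,170))):
    im=snapshot(n); cv2.imwrite(f'pics/{n}4.png',im)
    c=im[y:y+75,x:x+100]; c=cv2.resize(c,(400,300),interpolation=cv2.INTER_CUBIC)
    d=c.copy()
    def circ(cx,cy,z,r,col):
        P=[((proj(n,[cx+r*np.cos(a),cy+r*np.sin(a),z])-[x,y]+.5)*4-.5).astype(int) for a in np.linspace(0,6.28,40)]
        cv2.polylines(d,[np.array(P)],True,col,1)
    circ(tp[0],tp[1],tp[2]-.081,.025,(0,0,255)); circ(tp[0],tp[1],tp[2]-.036,.025,(0,255,255))
    circ(.604,.211,.19,.014,(0,255,0)); circ(.604,.211,.185,.019,(255,0,0))
    out.append(np.vstack([c,d]))
cv2.imwrite('pics/z4.png',np.hstack(out))
E
```

```text
t8.7 [0.6041 0.2111 0.3103] F [-0.3  0.3 -3.4] M [ 0.03  0.04 -0.01] op 0.562
```

View pics/z4.png

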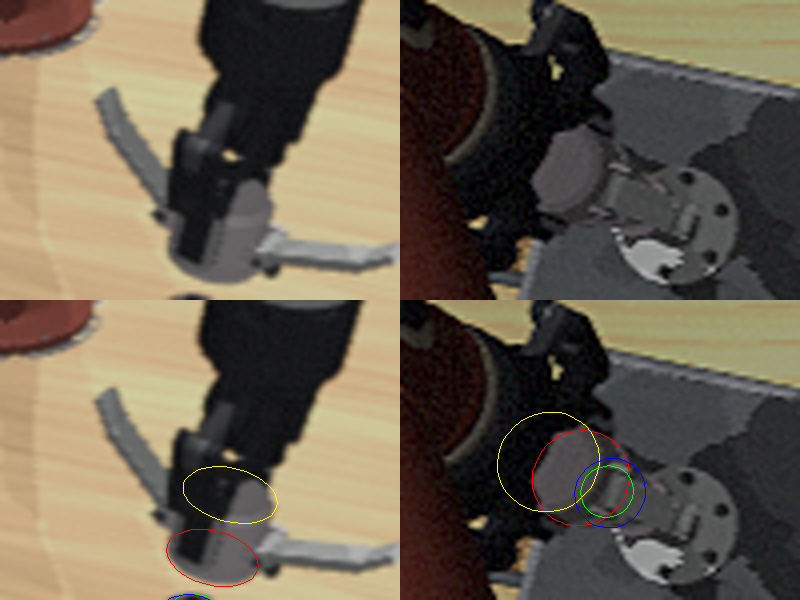

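```bash
python3 - <<'E'
from h import *
arm.line_to([.604,.211,.277],.08); arm.pause(.3); st()
tp=arm.read_tool_pos()
out=[]
for n,(x,y) in(("scene",(430,225)),("top",(115,180))):
    im=snapshot(n); cv2.imwrite(f'pics/{n}5.png',im)
    w,h=80,60
    c=im[y:y+h,x:x+w]; c=cv2.resize(c,(400,300),interpolation=cv2.INTER_CUBIC)
    d=c.copy()
    def circ(cx,cy,z,r,col):
        P=[((proj(n,[cx+r*np.cos(a),cy+r*np.sin(a),z])-[x,y]+.5)*5-.5).astype(int) for a in np.linspace(0,6.28,40)]
        cv2.polylines(d,[np.array(P)],True,col,1)
    circ(tp[0],tp[1],tp[2]-.081,.025,(0,0,255)); circ(tp[0],tp[1],tp[2]-.036,.025,(0,255,255))
    circ(.604,.211,.145,.019,(255,0,0)); circ(.604,.211,.185,.019,(255,0,0))
    out.append(np.vstack([c,d]))
cv2.imwrite('pics/z5.png',np.hstack(out))
E
```

```text
t9.7 [0.6042 0.2111 0.2776] F [-0.3 -0.3 -4.3] M [ 0.07  0.01 -0.03] op 0.558
```

View pics/z5.png

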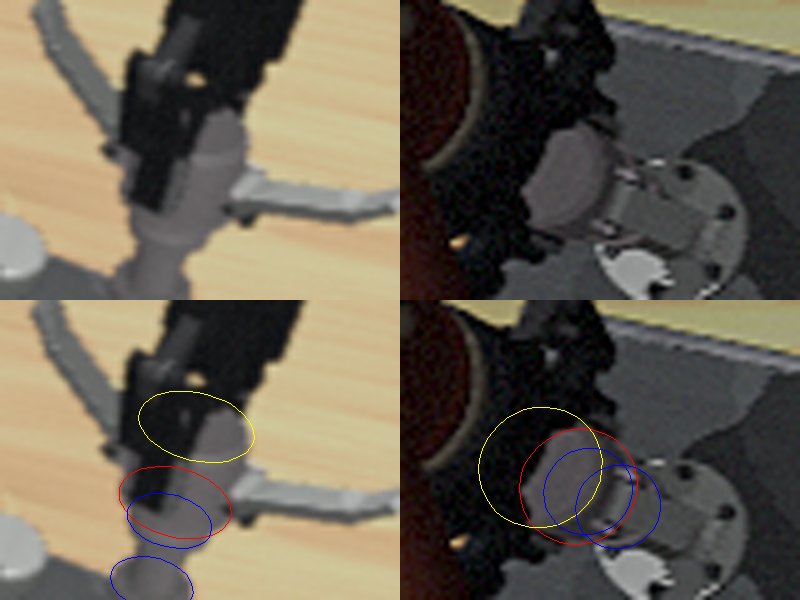

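```bash
python3 - <<'E'
from h import *
z=.277
while z>.228:
    z-=.004; arm.line_to([.605,.2115,z],.04); arm.pause(.05)
    f=arm.read_ft_force(); m=arm.read_wrist_torque(); print(round(z,4),np.round(arm.read_tool_pos(),4),np.round(f,1),np.round(m,2))
    if f[2]>6 or np.hypot(f[0],f[1])>10: break
st()
E
```

```text
0.273 [0.6049 0.2114 0.2727] [-0.7  0.2 -5.1] [ 0.    0.   -0.02]
0.269 [0.6049 0.2114 0.2688] [-0.3 -1.2 -4.7] [-0.01  0.03 -0.02]
0.265 [0.6049 0.2115 0.2648] [ 0.1 -0.5 -4.4] [0.04 0.02 0.03]
0.261 [0.6049 0.2115 0.2608] [ 1.   0.5 -5.1] [-0.01 -0.04 -0.02]
0.257 [0.6049 0.2114 0.2568] [-0.3 -0.4 -3.2] [ 0.06 -0.03  0.04]
0.253 [0.6049 0.2114 0.2528] [-0.7  0.3 -4.5] [ 0.01 -0.02  0.01]
0.249 [0.6049 0.2114 0.2488] [-0.2  0.5 -3.7] [ 0.01 -0.03  0.  ]
0.245 [0.6049 0.2114 0.2448] [ 0.2  0.7 -4.5] [-0.    0.02  0.03]
0.241 [0.6049 0.2114 0.2408] [-1.  -0.3 -4.1] [0.01 0.01 0.01]
0.237 [0.6049 0.2114 0.2368] [ 0.2  0.8 -4.5] [-0.02 -0.02  0.02]
0.233 [0.6049 0.2114 0.2328] [-0.2  0.1 -3.4] [-0.02  0.03  0.  ]
0.229 [0.6054 0.2117 0.2317] [-2.6 -1.   6.3] [-0.35  0.61  0.  ]
t13.4 [0.6054 0.2117 0.2317] F [-2.6 -1.   6.3] M [-0.35  0.61  0.  ] op 0.562
```

```bash
python3 - <<'E'
from h import *
arm.line_to([.605,.2115,.231],.04); st()
arm.move_gripper(1.0); arm.pause(.5); st()
arm.line_to([.605,.2115,.33],.15); st()
arm.movep([.605,.12,.42],q(np.radians(66.8)));st()
out=[]
for n,(x,y) in(("scene",(410,220)),("top",(100,170))):
    im=snapshot(n); cv2.imwrite(f'pics/{n}6.png',im)
    out.append(cv2.resize(im[y:y+75,x:x+100],(400,300),interpolation=cv2.INTER_CUBIC))
cv2.imwrite('pics/z6.png',np.hstack(out))
E
```

```text
t13.7 [0.6053 0.2117 0.2317] F [0.1 0.1 1.2] M [-0.15  0.21 -0.01] op 0.564
t14.6 [0.605  0.2115 0.231 ] F [1.  0.2 0.7] M [ 0.03  0.01 -0.08] op 1.003
t15.4 [0.6045 0.2112 0.3289] F [ 0.5 -0.7 -0.8] M [-0.03 -0.01 -0.02] op 1.001
t16.8 [0.6048 0.1202 0.4192] F [-0.4  0.1 -0.8] M [-0.01 -0.01 -0.03] op 1.004
```

View pics/z6.png

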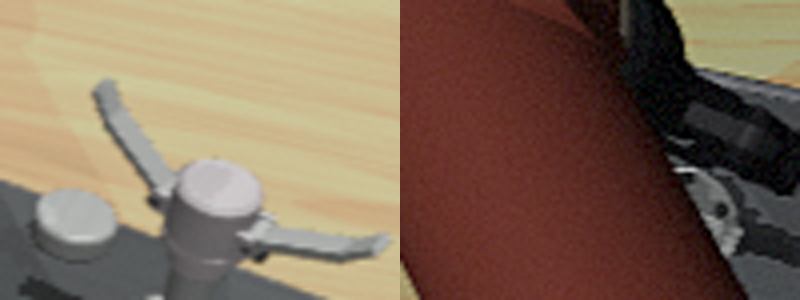

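```bash
python3 - <<'E'
from h import *
print(plane("scene",(464.6,266.4),.195))
c=np.array([.6045,.211]);
for yw in (60,66.8,73):
  u=np.array([np.cos(np.radians(yw)),np.sin(np.radians(yw))])
  for s,a in((1,2.08),(-1,2.25)):
    for r,z in((.029,.171),(.029+.072*np.sin(a),.171-.072*np.cos(a))):
      p=proj("scene",[*(c+s*u*r),z]); print(yw,s,np.round((p-[410,220]+.5)*4-.5,0))
for s in(.3,.28): print(arm.ik([.605,.2115,s],q(np.radians(66.8))))
E
```

```text
[0.60717891 0.21173508 0.195     ]
60 1 [252. 241.]
60 1 [365. 255.]
60 -1 [169. 189.]
60 -1 [107.  84.]
66.8 1 [256. 238.]
66.8 1 [375. 246.]
66.8 -1 [166. 192.]
66.8 -1 [97. 91.]
73 1 [258. 236.]
73 1 [382. 236.]
73 -1 [164. 195.]
73 -1 [89. 98.]
[ 0.03376236  0.70145759 -0.74773419  1.4431402   0.49241432  1.18955261
  0.38625981]
[ 0.03033188  0.71892859 -0.73763749  1.46959084  0.50675544  1.14958609
  0.3732192 ]
```

The coupler is seated and upright with both arms still out: tips at zoom (103,85) and (385,243), which fits a yaw of 66.8°. Next, both fingers push both arms down together.

```bash
python3 - <<'E'
from h import *
Q=q(np.radians(66.8))
arm.movep([.605,.2115,.32],Q)
arm.line_to([.605,.2115,.275],.1); st()
z=.275
while z>.2095:
    z-=.005; arm.line_to([.605,.2115,z],.04)
    f=arm.read_ft_force(); print(round(z,4),np.round(arm.read_tool_pos(),4),np.round(f,1),np.round(arm.read_wrist_torque(),2))
    if abs(f[2])>35 or np.hypot(f[0],f[1])>20: break
arm.pause(.2); st()
im=snapshot("scene"); cv2.imwrite('pics/scene7.png',im)
cv2.imwrite('pics/z7.png',cv2.resize(im[200:320,400:560],(800,600),interpolation=cv2.INTER_CUBIC))
E
```

```text
t18.1 [0.6055 0.2112 0.2758] F [-0.4 -0.3  0.6] M [0.03 0.03 0.01] op 1.001
0.27 [0.605  0.2115 0.2701] [-0.4 -0.   0.2] [ 0.01 -0.    0.01]
0.265 [0.6049 0.2114 0.2646] [-0.4 -0.3  0.2] [0.   0.01 0.06]
0.26 [0.6049 0.2113 0.2595] [-0.4  0.6  0.9] [ 0.01 -0.01  0.01]
0.255 [0.6049 0.2113 0.2546] [ 0.8 -0.3  0.3] [0.03 0.01 0.06]
0.25 [0.6052 0.2117 0.2501] [ 0.  -0.   1.9] [ 0.03 -0.02  0.03]
0.245 [0.6051 0.2114 0.245 ] [0.7 0.  1.2] [-0.03 -0.04 -0.01]
0.24 [0.6053 0.2117 0.2404] [-0.2 -0.4  4.5] [ 0.05 -0.01  0.02]
0.235 [0.6055 0.2122 0.2358] [0.8 1.7 4.9] [ 0.1  -0.11 -0.03]
0.23 [0.6057 0.2126 0.2315] [0.2 0.1 7.6] [ 0.12 -0.06  0.  ]
0.225 [0.6056 0.2125 0.2266] [0.8 0.1 7.2] [0.09 0.   0.01]
0.22 [0.6057 0.2124 0.2213] [0.5 0.7 6.6] [ 0.1  -0.07  0.01]
0.215 [0.6055 0.212  0.2157] [ 1.1 -0.2  5. ] [ 0.08 -0.12 -0.01]
0.21 [0.6052 0.2118 0.2101] [0.5 0.7 2.4] [ 0.17 -0.24  0.04]
0.205 [0.6048 0.2114 0.2045] [0.6 1.5 1.5] [ 0.11 -0.17 -0.05]
t22.1 [0.6048 0.2114 0.2046] F [0.4 1.  0.8] M [ 0.16 -0.14  0.04] op 0.998
```

View pics/z7.png

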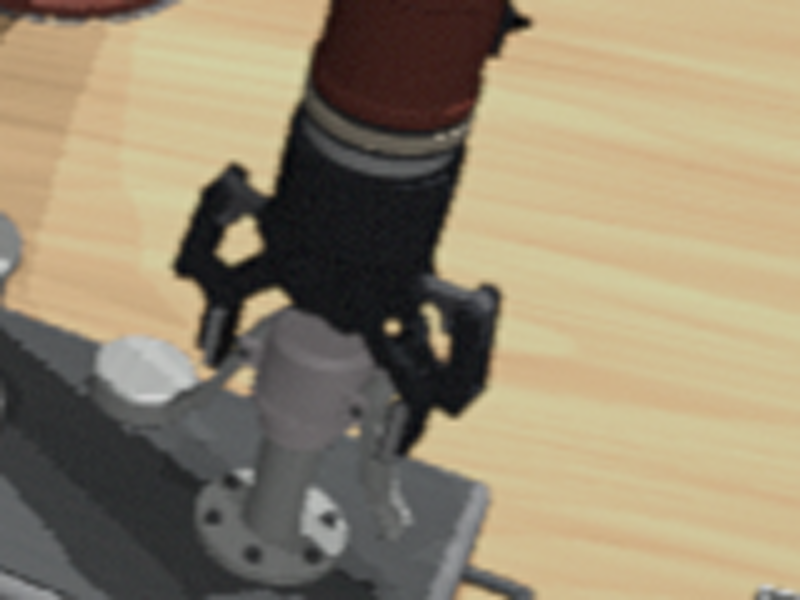

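```bash
python3 - <<'E'
from h import *
u=np.array([np.cos(np.radians(66.8)),np.sin(np.radians(66.8))]);c=np.array([.605,.2115])
for s in(1,-1):
  for a in np.arange(0,1.7,.2):
    p=proj("scene",[*(c+s*u*(.029+.072*np.sin(a)+.007*np.cos(a))),.171-.072*np.cos(a)+.007*np.sin(a)]); print(s,round(a,1),np.round((p-[400,200])*5))
E
```

```text
1 0.0 [348. 515.]
1 0.2 [377. 526.]
1 0.4 [405. 531.]
1 0.6 [433. 532.]
1 0.8 [459. 527.]
1 1.0 [482. 517.]
1 1.2 [500. 502.]
1 1.4 [514. 483.]
1 1.6 [522. 459.]
-1 0.0 [216. 442.]
-1 0.2 [192. 424.]
-1 0.4 [170. 403.]
-1 0.6 [152. 380.]
-1 0.8 [138. 355.]
-1 1.0 [129. 329.]
-1 1.2 [124. 304.]
-1 1.4 [124. 279.]
-1 1.6 [129. 257.]
```

Both arms stand at about 0.35–0.4 rad (tips at zoom (165,415) and (400,530)). Now I'll squeeze them home together.

```bash
python3 - <<'E'
from h import *
for o in(.9,.83,.76,.66):
    arm.move_gripper(o,effort=60); arm.pause(.1); st()
arm.pause(.3); st()
im=snapshot("scene"); cv2.imwrite('pics/scene8.png',im)
cv2.imwrite('pics/z8.png',cv2.resize(im[200:320,400:560],(800,600),interpolation=cv2.INTER_CUBIC))
E
```

```text
t22.6 [0.6049 0.2115 0.2052] F [0.3 0.3 3.2] M [ 0.01  0.05 -0.02] op 0.900
t22.9 [0.605  0.2115 0.2049] F [-0.8  0.9  3.7] M [ 0.1  -0.02  0.06] op 0.832
t23.2 [0.6053 0.2121 0.2054] F [0.6 2.1 4.5] M [ 0.34 -0.13 -0.  ] op 0.770
t23.5 [0.6052 0.2121 0.2056] F [-0.5  1.8  5.7] M [ 0.28 -0.06  0.03] op 0.757
t23.8 [0.6053 0.212  0.2056] F [0.2 1.2 5.9] M [ 0.36 -0.08  0.03] op 0.760
```

View pics/z8.png

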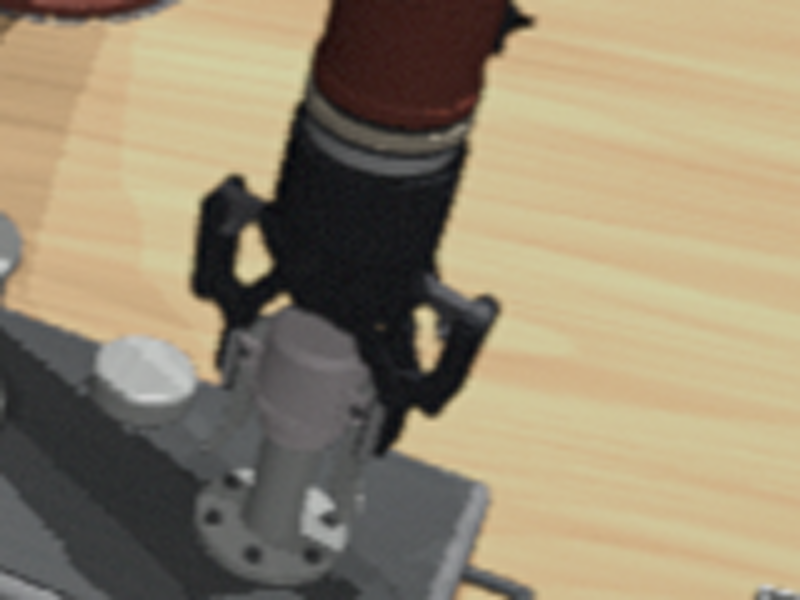

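```bash
python3 - <<'E'
from h import *
arm.move_gripper(.6,effort=110); arm.pause(.4); st()
arm.move_gripper(1.0); arm.pause(.2); st()
arm.line_to([.605,.2115,.33],.12); st()
arm.movep([.52,-.05,.42],q(np.radians(66.8)));st()
out=[]
for n,(x,y) in(("scene",(410,220)),("top",(100,170))):
    im=snapshot(n); cv2.imwrite(f'pics/{n}9.png',im)
    out.append(cv2.resize(im[y:y+75,x:x+100],(400,300),interpolation=cv2.INTER_CUBIC))
cv2.imwrite('pics/z9.png',np.hstack(out))
u=np.array([np.cos(np.radians(66.8)),np.sin(np.radians(66.8))]);c=np.array([.6053,.2117])
for s in(1,-1):
  for a in(0,.15,.3):
    p=[*(c+s*u*(.029+.072*np.sin(a)+.007*np.cos(a))),.171-.072*np.cos(a)+.007*np.sin(a)]
    print(s,a,np.round((proj("scene",p)-[410,220])*4),np.round((proj("top",p)-[100,170])*4))
E
```

```text
t24.5 [0.6053 0.2121 0.206 ] F [0.1 0.6 7. ] M [ 0.31 -0.05 -0.  ] op 0.746
t25.0 [0.6049 0.2114 0.2048] F [0.1 0.8 0.2] M [ 0.03  0.07 -0.  ] op 1.003
t26.2 [0.6047 0.2112 0.329 ] F [-0.2  0.8 -1.2] M [ 0.05 -0.04 -0.01] op 0.997
t27.4 [ 0.5202 -0.0488  0.4197] F [-0.4  0.   0.1] M [ 0.01  0.01 -0.03] op 0.997
1 0 [239. 332.] [202. 190.]
1 0.15 [256. 339.] [185. 182.]
1 0.3 [273. 344.] [167. 174.]
-1 0 [133. 274.] [313. 239.]
-1 0.15 [118. 263.] [329. 246.]
-1 0.3 [105. 251.] [344. 253.]
```

View pics/z9.png

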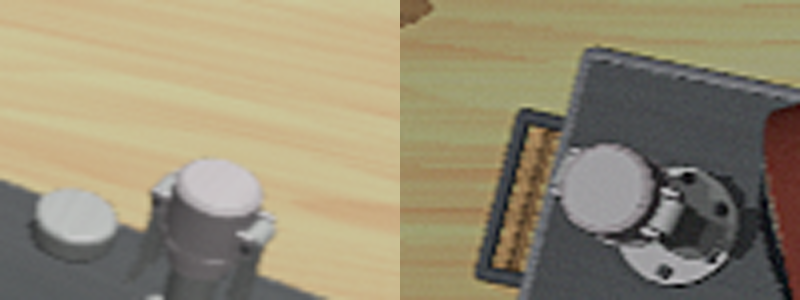

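View pics/scene9.png

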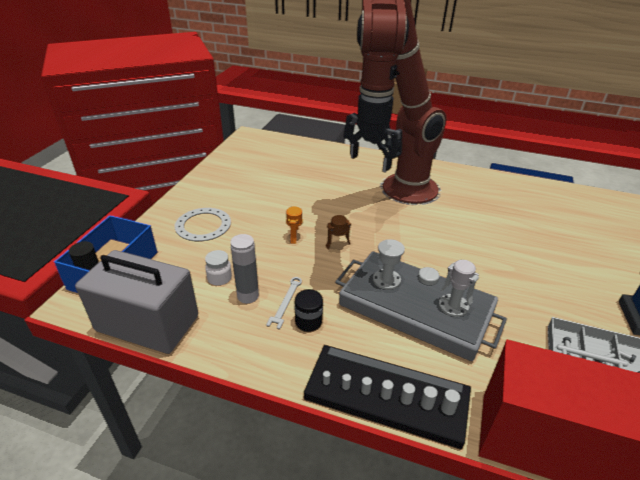

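```bash
python3 - <<'E'
import cv2
im=cv2.imread('pics/scene9.png')
cv2.imwrite('pics/z10.png',cv2.resize(im[250:325,410:510],(800,600),interpolation=cv2.INTER_CUBIC))
E
```

```text
(no output)
```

View pics/z10.png

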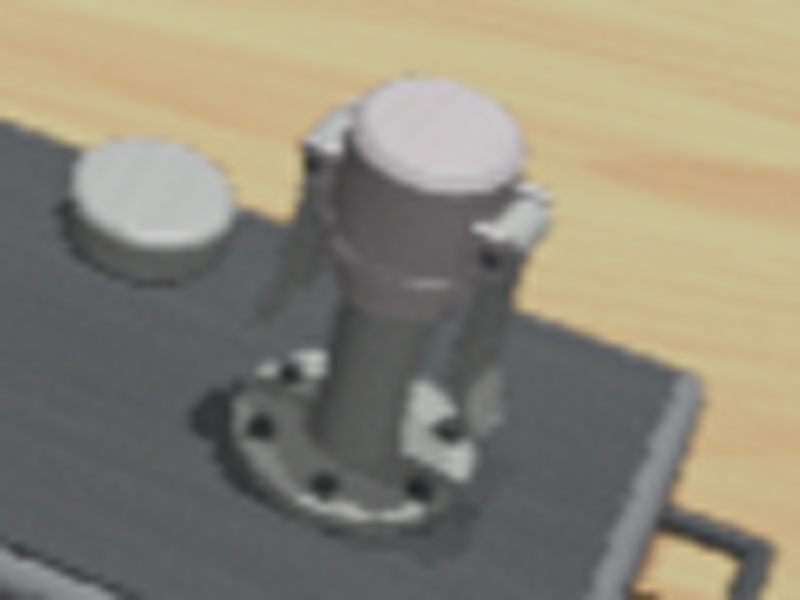

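Both tips match home: right observed (482,425) against (478,424) expected, left observed (262,315) against (266,308) expected. Nothing else has moved, so I'm handing it in.

```bash
python3 - <<'E'
from h import *
st(); print(ticket.finish_job())
E
```

```text
t27.4 [ 0.5203 -0.0484  0.4196] F [1.  0.8 0.7] M [ 0.01  0.01 -0.02] op 0.999
the job is handed in; nothing more can be done
None
```

The used-oil caddy is closed off: the coupler sits fully down on the grooved adapter with both cam arms home. I handed it in at 27.4 s of the 51 s allowed; the station gives no verdict.

**What I did:** I gripped the silver coupler across its bare sides and lowered it over the adapter. It went down with no sideways contact and met the top with its mouth at about 0.151 m (0.150 expected). I let go, with both arms still out at about 2.1 and 2.25 rad. Then I pushed both arms down together with the two open fingers to about 0.35–0.4 rad and squeezed them home (60 N, then 110 N).

**Last checks:**
- **Arms:** the squeeze stalled at an opening of about 66 mm, the stated width with both arms home. In the last picture both tips lie within about 1 pixel of where home arms should be, against about 2–5 pixels for 0.15 rad.
- **Coupler:** it looks upright and seated. The arm was clear, with no contact force beyond sensor noise.
- **Other things:** none looks moved; I judged this by eye and did not measure it.

**Disagreements:** the two cameras differed by 2–4 mm in x on the adapter and the coupler. Before lowering, the top view also suggested the coupler was up to 3 mm off in the grip, which the scene view did not show. I set the adapter's position from both cameras, and the contact-free fit showed it was close enough.

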